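# Counter-hold the hidden bolt head behind a mounting bracket

### The arm

A 6-joint arm with a two-finger parallel gripper is mounted at the origin on a cart in front of the work surface, level with it; the furniture and walls round the work are solid. World frame = base frame: x ahead of the robot, y to its left, z up, the work surface at z = 0. Lengths are in m, angles in rad, forces in N, time in s.
With the tool pointing down it reaches from about 0.3 to 0.75 m from the base axis. Payload 8.5 kg.
Tool frame: the origin (TCP) lies at the very end of the fingers, on their centre line; the grasp point (between the pads) lies 19 mm behind it; z points along the fingers, y is the direction in which the jaws open and shut (so a half turn about z gives the same grasp; the last joint's range is limited). The gripper opens to 88 mm and grips with 3 to 60 N. Pads are 18 mm wide; open, the fingers measure 123 mm over their backs; the gripper's body (75 mm by 187 mm) begins 45 mm behind the grasp point.
Start: joints at [-1.483, 0.381, 1.297, -0, 1.464, -0.215], TCP at [0.164, -0.525, 0.239] pointing down, gripper open.
Joint ranges: [-3.11, 3.11], [-0.89, 2.33], [0.22, 2.48], [-1.42, 4.56], [0.17, 2.85], [-2.88, 2.88]. Speed limits (rad/s): [2.39, 2.39, 3.14, 3.14, 3.14, 3.14].

### API

Orientations are given as [roll, pitch, yaw] about the fixed x, y, z axes, in that order (R = Rz(yaw) Ry(pitch) Rx(roll)).
In Python, from workcell import arm gives the robot as it stands.
- The arm moves only by the tool apply_moves, never from a script. Its argument "series" is a list of rows, each a list of 7 numbers: the shift along the world's x, y, z in cm, then the turn, a rotation vector about the world's x, y, z in units of 5 degrees (1.0 is 5 degrees), then the gripper's target within -1 to 1 (shut at 1, half-way at 0, fully open at -1). A call has 1 to 10 rows; each row shifts and turns the pose as measured when the row begins; what a row does not reach is not made up. A row lasts 1/8 s, in which the tool goes at most 62.5 mm and 10.7 degrees, less where a joint would pass 70% of its speed; a pose out of reach is approached as far as the arm can. A call with a gripper value outside its range is refused whole. The fingers move at their own pace and stop on an object; "newtons" is the grip in N (left out, the last holds). Time passes only in rows, so rows that do not move let the fingers close. It gives the time, the measured TCP pose, the force and the opening at its end, in the units of the state.
- arm.get_obs(): the state, without advancing time (a new reading comes with each control period).
- arm.get_image(name): name is "scene" or "side" or "wrist"; returns a dict with "frame" (480x640x3 uint8, red, green, blue), "fx", "fy", "cx", "cy" (pixels), "eye" and "orientation" of the camera in the world; the wrist camera has in their place "T_tool_cam" (4x4, takes a point from camera to tool coordinates, whose origin is the TCP and whose axes are the flange's). Camera axes: x right, y down, z forward; pixel columns grow to the right and rows downward; lengths in m; the calibration is good to about 2 mm. The wrist camera is an equidistant fisheye: a pixel r from the principal point sees the ray r / f radians off the axis. A picture is of the moment at which its call begins: read the wrist's pose just before it. There is no depth.
- arm.sign_off(): hands the job in, once; it reports no verdict.
The state is a dict: "time_s": time; "joint_pos": joint angles; "joint_vel": joint speeds; "effort": joint torques, N m; "ee_pos": TCP position; "eef_rot": TCP orientation; "contact_force": force on the tool from outside, world axes, zero at the start; "ft_torque": the same for the moment, N m; "grip_width": opening from 0.0 (shut) to 1.0 (fully open).
Only numpy, scipy, OpenCV 4.12 (cv2) and the standard library are available. Lean on these libraries where they do the work, as an engineer would, in place of code of your own. Each camera call takes 0.05 s, during which the arm holds its last target. There are 200 camera calls.

### The job

The lock nut on the front of the mounting bracket is about to be tightened; the ring spanner is already on it and has sagged onto the base plate, because bolt and nut turn together. Slide the guard over the channel behind the front plate all the way to its end stop, reach down into the channel, clamp the hidden bolt head firmly on two opposite flats and turn it the few degrees that bring these flats upright, so that the spanner's handle comes up off the base. Finish while still holding the head so, that it cannot turn back; leave the spanner itself and the loose things nearby alone.

Things in the scene. Friction and masses are not known exactly. Their poses are not given: they have to be found in the camera images.
- bracket: Mounting bracket fixed to the worktop, 120 x 270 x 112 mm; place and yaw vary. Origin: underside of its base plate (12 mm thick, x -65..+55 mm, y -135..+135). x points away from the robot at yaw 0, z up. On it stand a front plate (x -22..-10 mm) and a rear plate (x 36..46), y -132..+124, tops at z = 104 mm; guide strips on their outer edges rise to z = 112.5.
- guard (a joint): Position of the sliding guard in m along the bracket's +y: starts at 0 to 0.015 (over the bolt head), 0.112 at its end stop (open). About 2 N of friction; stays where left. It is a 3 mm steel plate, 56 x 100 mm (x, y) lying on the two plates' tops, centred above the bolt axis at 0, clear of the channel within 62 mm of the axis when open.
- guard_grip (a point): Grasping height on the guard's upright black grip, on its axis: 20 mm (x) x 18 mm (y, sliding direction) x 36 mm high. This point is 25 mm above the guard plate's top and 11 mm below the grip's top, 30 mm along +y from the plate's centre; it moves with the guard; axes as the bracket's.
- head_centre (a point): Centre of the hexagon bolt head in the channel: 24 mm across flats, 27.7 across corners, 14 mm thick along x; 16 mm below the plates' tops, 15 mm behind the front plate's back face (8 mm spacer between), 31 mm before the rear plate, 76 mm above the floor. Its x axis is the bolt axis = bracket's x. Wide fingers fit best a few mm further back (+x).
- bolt (a joint): Turn of bolt, nut and spanner together about the bracket's +x axis in rad, growing as the handle (on the +y side) rises, 0 to 0.6. 0: handle lies on the base by its weight (0.09 N m); the flats facing +y and -y then lean 0.15 from upright, their upper edges towards +y. 0.15: they are upright, handle end 25 mm higher. It follows a gripper that clamps the head and tilts; let go, it sags back to 0.
- ring_spanner: Steel double ring spanner on the nut in front of the front plate (bracket x -44..-25 mm), 217 mm long, 39 mm wide at the nut, handle along the bracket's +y, drooping 0.33 rad at rest. Turns with the bolt. Origin on the bolt axis. Not to be touched.
- screw_bin: Loose small yellow bin of screws, 66 x 100 x 32 mm, standing behind the bracket, origin under its centre. Bystander.
- weight_200g: Loose check weight with a knob, 28 mm diameter, 46 mm high, behind the bracket, origin under its centre. Bystander.
- jaw_insert: Loose serrated steel jaw insert, 25 x 50 x 13 mm, behind the bracket, origin under its centre. Bystander.
- bolt_head: The bolt head as a body; origin on the bolt axis, 5 mm in front of head_centre.
- channel_mouth (a point): Middle of the channel between the two plates, level with the plates' tops, straight above the bolt axis in the bracket's y; axes as the bracket's. The channel is 46 mm wide in x and 92 mm deep; blocks cross its floor only at its two ends, 46 mm and more from this point along y. The guard covers its top at the start.

How it is judged:
On the way:
1. the guard is slid to its end stop (within 4 mm) (value of joint guard above 0.108 m), for 0.2 s.
At the end, for the whole second after the job is handed in: Guard at its end stop (within 6 mm); fingers straddle the bolt head (grasp point within 22 mm of its centre) pressing with over 8 N; the spanner's handle is held up off the base: bolt turned 0.08 to 0.25 rad from rest (flats upright at 0.15), not turning (value of joint guard above 0.106 m and contact force between the fingers and bolt_head above 8 N and distance between the grasp point and head_centre below 0.022 m and value of joint bolt between 0.08 and 0.25 rad and velocity of joint bolt between -0.05 and 0.05 rad/s); the arm keeps its last pose, push and grip.
It fails at once if the robot touches the spanner or the nut (more than 2 N) (contact force between any of the fingers, the arm and ring_spanner above 2 N).
It fails at once if a loose thing nearby is disturbed (moved more than 20 mm) (distance of any of screw_bin, weight_200g, jaw_insert from where it was at the start of the episode above 0.02 m).
It also fails if it takes over 48 s, if anything falls off the work surface, if the arm or the gripper's body presses on something with over 40 N, if the wrist force passes 120 N, or if a joint passes its speed limit or range.

## Working session

There is one attempt and no reset: what is moved stays moved. The work goes in short steps, Python scripts to look and compute and a tool call to move; the robot and the scene stay as the last step left them, time stands still between calls to the robot, and variables do not carry over. Pictures are saved under pics/ and viewed, about 8 in all and at most 12, crops included, and the job is handed in when it is done.

Besides the shell and the picture viewer there is one more tool, called after ">>>" as name(argument=value, ...) on one line, values as JSON. apply_moves: Moves the arm, as the interface text tells. Its arguments: {"type":"object","properties":{"series":{"type":"array"},"newtons":{"type":"number"}},"required":["series"]}

```bash
mkdir -p pics; ls; cat > h.py <<'E'
import numpy as np, cv2
from scipy.spatial.transform import Rotation as R
from workcell import arm
def snap(n,f):
    o=arm.get_obs(); d=arm.get_image(n); cv2.imwrite('pics/'+f,d['frame'][...,::-1]); return o,d
E
python3 - <<'E'
from h import *
print(arm.get_obs())
for n in('scene','side'):
    o,d=snap(n,n+'0.png'); print({k:v for k,v in d.items() if k!='frame'})
E
```

```text
pics
{'time_s': 0.0, 'joint_pos': array([-1.48328995e+00,  3.81200782e-01,  1.29821836e+00, -3.92036928e-05,
        1.46359991e+00, -2.15288905e-01]), 'joint_vel': array([-3.04565767e-04,  5.76421571e-04, -8.40690958e-05,  1.48482654e-03,
        1.44622984e-03,  1.08107459e-03]), 'effort': array([ 4.69561419e-04, -4.37928593e+01, -2.24552035e+01,  7.13755656e-02,
        3.52612871e-02, -1.14494082e-04]), 'ee_pos': array([ 0.16397429, -0.52470698,  0.2381495 ]), 'eef_rot': array([-3.14019086e+00, -2.66647394e-04,  3.02799316e-01]), 'contact_force': array([ 0.03908931,  0.77567086, -0.38760148]), 'ft_torque': array([-0.00704692, -0.01579812,  0.0338313 ]), 'grip_width': 0.9992800358348878}
{'fx': 571.2323657114916, 'fy': 571.2323657114916, 'cx': 312.5687905552915, 'cy': 236.5059297167708, 'eye': array([0.17315403, 0.78467391, 0.6305598 ]), 'orientation': array([-2.2273094 , -0.02054197, -2.46010982])}
{'fx': 472.6507990554355, 'fy': 472.6507990554355, 'cx': 326.09511471362725, 'cy': 242.99704583001824, 'eye': array([ 0.59051945, -0.4658651 ,  0.54367679]), 'orientation': array([-2.11227191,  0.02403362, -0.05940188])}
```

View pics/scene0.png

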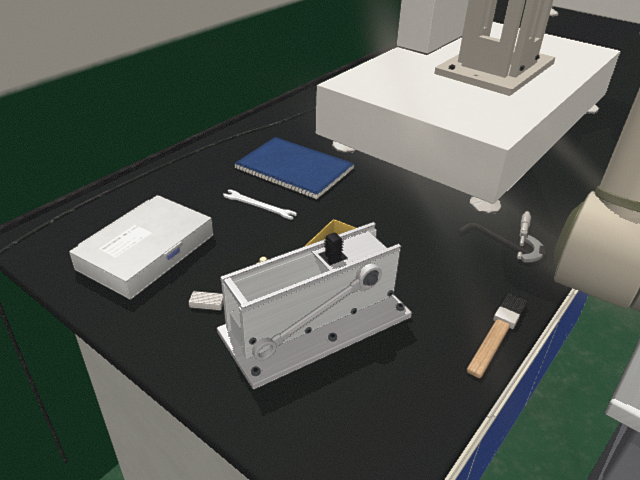

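View pics/side0.png

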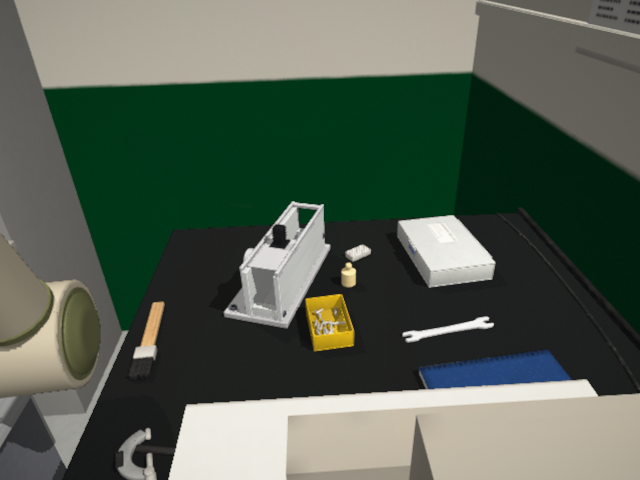

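The scene view shows the bracket at about (315,310), with the black grip at (333,247), the nut at (370,277) and the yellow bin behind it. The side view shows the bracket at (280,262) and the grip at (280,235). I'll enlarge both to pick corners.

```bash
python3 - <<'E'
import cv2
a=cv2.imread('pics/scene0.png')[215:395,205:425]; b=cv2.imread('pics/side0.png')[195:330,220:340]
cv2.imwrite('pics/c1.png',cv2.resize(a,None,fx=3.3,fy=3.3,interpolation=cv2.INTER_CUBIC))
cv2.imwrite('pics/c2.png',cv2.resize(b,None,fx=4.4,fy=4.4,interpolation=cv2.INTER_CUBIC))
E
```

```text
(no output)
```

View pics/c1.png

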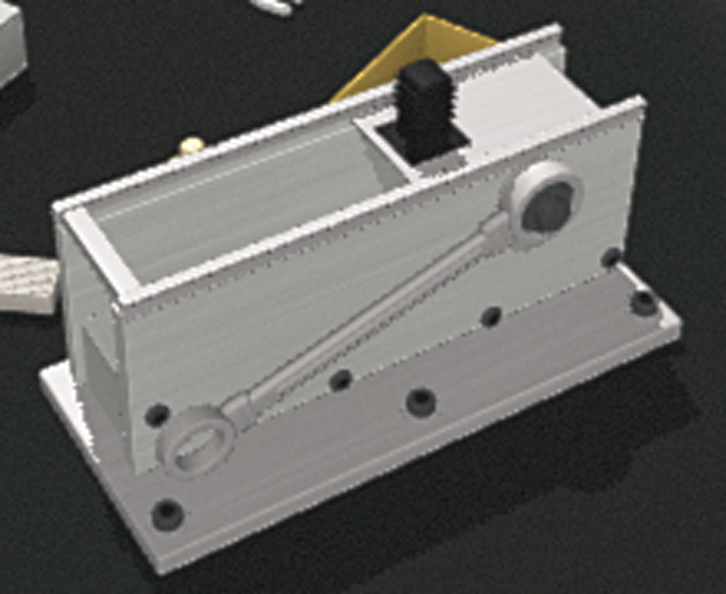

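View pics/c2.png

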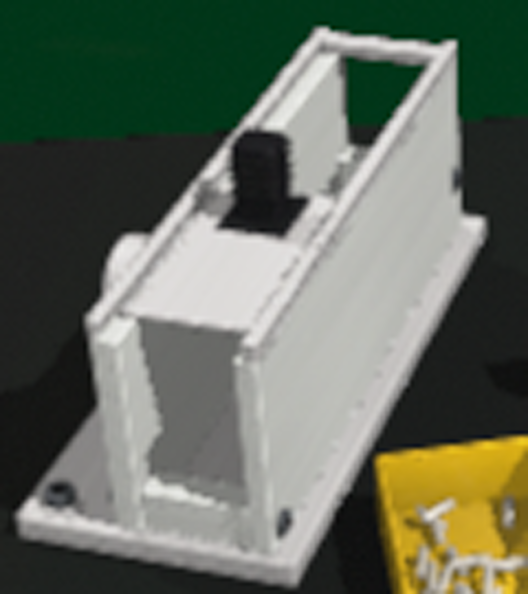

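```bash
cat > fit.py <<'E'
from h import *
from scipy.optimize import least_squares
C={'s':(571.23,571.23,312.57,236.51,[0.17315403, 0.78467391, 0.6305598],[-2.2273094 , -0.02054197, -2.46010982]),
 'd':(472.65,472.65,326.10,243.0,[0.59051945, -0.4658651 ,  0.54367679],[-2.11227191,  0.02403362, -0.05940188])}
def proj(c,P):
    fx,fy,cx,cy,e,o=C[c]; p=R.from_euler('xyz',o).as_matrix().T@(np.array(P)-e); return np.array([fx*p[0]/p[2]+cx,fy*p[1]/p[2]+cy])
obs=[('s',158,560,-65,135,12),('s',162,574,-65,135,0),('s',680,337,-65,-135,0),('s',680,320,-65,-135,12),('s',40,378,55,135,12),
('s',645,98,-22,-132,112.5),('s',560,28,46,-132,112.5),('s',120,303,-22,124,112.5),('s',53,207,46,124,112.5),
('d',18,517,-65,-135,12),('d',22,540,-65,-135,0),('d',298,586,55,-135,0),('d',303,570,55,-135,12),('d',487,222,55,135,12),('d',88,320,-22,-132,112.5),('d',248,350,46,-132,112.5),('d',457,42,46,124,112.5),('d',318,30,-22,124,112.5)]
extra=[('s',548,207,-44,'b',88),('s',428,66,12,'g',104+39),('d',262,135,12,'g',143)]
def w(t,p): c,s=np.cos(t[2]),np.sin(t[2]); return np.array([t[0]+c*p[0]-s*p[1],t[1]+s*p[0]+c*p[1],p[2]])
def full(c,u,v): return np.array([205+u/3.3,215+v/3.3] if c=='s' else [220+u/4.4,195+v/4.4])
def f(t):
    r=[]
    for c,u,v,x,y,z in obs+extra:
        y={'b':t[3],'g':t[4]}.get(y,None) *1000 if isinstance(y,str) else y
        r.append(proj(c,w(t,np.array([x,y,z])/1000))-full(c,u,v))
    return np.concatenate(r)
E
python3 - <<'E'
from fit import *
b=None
for y0 in np.arange(-3,3.2,.7):
    s=least_squares(f,[.5,.2,y0,-.06,-.03],loss='soft_l1')
    if b is None or s.cost<b.cost:b=s
print(b.x,b.cost);print(f(b.x).reshape(-1,2).round(1).tolist())
t=b.x;print('bolt',w(t,[.005,t[3],.088]),'grip',w(t,[.013,t[4],.132]),'guard',t[4]-t[3]-.03)
E
```

```text
[ 0.54257184  0.3040024  -0.34329217 -0.0654391  -0.0365765 ] 16.65147923833604
[[0.5, -0.6], [-0.3, 0.8], [0.4, -0.4], [1.4, -0.8], [-0.5, -3.0], [0.4, 0.2], [-1.2, -2.3], [1.3, 0.1], [-0.3, -1.5], [-0.2, -0.5], [-0.2, -0.4], [0.3, 0.6], [-1.3, -1.2], [-0.1, -1.5], [0.2, -0.4], [2.5, -1.4], [0.1, -0.4], [0.5, -1.0], [0.4, 3.6], [-0.1, 0.8], [-0.5, 0.5]]
bolt [0.52525402 0.24069862 0.088     ] grip [0.54250207 0.26518443 0.132     ] guard -0.0011373931385704333
```

```bash
python3 - <<'E'
from fit import *
def ray(c,u,v,z):
    fx,fy,cx,cy,e,o=C[c]; d=R.from_euler('xyz',o).as_matrix()@[(u-cx)/fx,(v-cy)/fy,1]; return (np.array(e)+d*(z-e[2])/d[2]).round(3)
for p in [(485,203),(343,147),(600,110)]: print(ray('s',*p,0), ray('s',*p,.03))
for z in(.1,.13,.16,.2): print(z,ray('s',498,150,z),ray('s',317,87,z),ray('s',620,50,z),ray('d',187,405,z))
print([proj('s',(0.164,-.525,.24)),proj('s',(.4,-.1,.3)),proj('d',(.4,-.1,.3))])
E
```

```text
[ 0.488 -0.166  0.   ] [ 0.473 -0.121  0.03 ]
[ 0.836 -0.163  0.   ] [ 0.805 -0.118  0.03 ]
[ 0.45  -0.764  0.   ] [ 0.437 -0.691  0.03 ]
0.1 [ 0.499 -0.2    0.1  ] [ 0.947 -0.202  0.1  ] [ 0.486 -0.95   0.1  ] [ 0.44 -0.08  0.1 ]
0.13 [ 0.481 -0.145  0.13 ] [ 0.903 -0.147  0.13 ] [ 0.469 -0.852  0.13 ] [ 0.45  -0.106  0.13 ]
0.16 [ 0.462 -0.089  0.16 ] [ 0.859 -0.091  0.16 ] [ 0.451 -0.754  0.16 ] [ 0.46  -0.132  0.16 ]
0.2 [ 0.438 -0.015  0.2  ] [ 0.801 -0.016  0.2  ] [ 0.427 -0.623  0.2  ] [ 0.474 -0.167  0.2  ]
[array([760.8558504 ,  76.30215034]), array([560.02042629,  78.75555544]), array([100.44945837, 276.64927102])]
```

>>> apply_moves(series=[[1.9,3.9,2,0,0,1.45,-1],[1.9,3.9,2,0,0,1.45,-1],[1.9,3.9,2,0,0,1.45,-1],[1.9,3.9,0,0,0,1.45,-1],[1.9,3.9,0,0,0,1.45,-1],[1.9,3.9,0,0,0,1.45,-1],[1.9,3.9,0,0,0,1.45,-1],[1.9,3.9,0,0,0,1.45,-1],[1.9,3.9,0,0,0,1.45,-1],[1.9,3.9,0,0,0,1.45,-1]])

```text
time_s: 1.35
ee_pos: [0.3562, -0.1228, 0.2968]
eef_rot: [-3.135, -0.003, 1.604]
contact_force: [0.4, 0.4, -0.3]
grip_width: 0.997
```

>>> apply_moves(series=[[1.9,3.9,0,0,0,1.45,-1],[1.9,3.9,0,0,0,1.45,-1],[1.9,3.9,0,0,0,1.45,-1],[1.9,3.9,0,0,0,1.45,-1],[1.9,3.9,0,0,0,1.45,-1],[1.9,3.9,0,0,0,1.45,-1],[1.9,3.9,0,0,0,1.45,-1],[0,0,0,0,0,0,-1]])

```text
time_s: 2.35
ee_pos: [0.4918, 0.1627, 0.2945]
eef_rot: [-3.132, -0.005, 2.524]
contact_force: [-0.6, 0.2, 0.0]
grip_width: 1.002
```

>>> apply_moves(series=[[2,4,-1.5,0,0,1.2,-1],[2,4,-2.5,0,0,1.2,-1],[1.1,2.3,-2.5,0,0,0.8,-1],[0,0,0,0,0,0,-1]])

```text
time_s: 2.85
ee_pos: [0.5434, 0.2654, 0.2275]
eef_rot: [-3.131, -0.006, 2.805]
contact_force: [0.3, -0.4, 0.1]
grip_width: 1.001
```

```bash
python3 - <<'E'
from h import *
o,d=snap('wrist','w1.png'); print(o['ee_pos'],o['eef_rot'],{k:v for k,v in d.items() if k!='frame'})
E
```

```text
[0.54342054 0.26542188 0.22748368] [-3.13063412 -0.00591137  2.80486259] {'fx': 371.64829954431775, 'fy': 371.64829954431775, 'cx': 322.6296126174952, 'cy': 240.46094894535238, 'T_tool_cam': array([[ 2.77029639e-04, -9.56037372e-01, -2.93244722e-01,
         7.72195160e-02],
       [ 9.99999892e-01,  1.55029734e-04,  4.39276069e-04,
         3.54533933e-04],
       [-3.74502688e-04, -2.93244812e-01,  9.56037311e-01,
        -1.46214742e-01],
       [ 0.00000000e+00,  0.00000000e+00,  0.00000000e+00,
         1.00000000e+00]])}
```

View pics/w1.png

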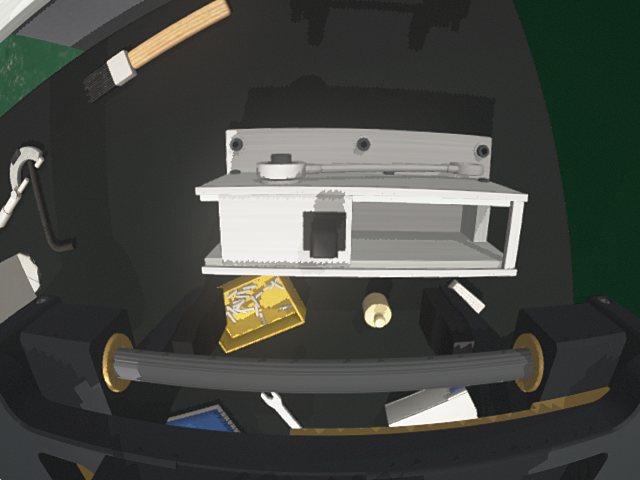

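The wrist view shows the guard plate over the left half of the channel, at about (220-352,190-268). The grip is at (325,232) and the nut and ring at (282,165). I'll overlay the fitted model to check it.

```bash
cat > wp.py <<'E'
from fit import *
T=np.array([[2.77029639e-04,-9.56037372e-01,-2.93244722e-01,7.72195160e-02],[9.99999892e-01,1.55029734e-04,4.39276069e-04,3.54533933e-04],[-3.74502688e-04,-2.93244812e-01,9.56037311e-01,-1.46214742e-01],[0,0,0,1]])
def wproj(ee,rot,P):
    p=R.from_euler('xyz',rot).as_matrix().T@(np.array(P)-ee); p=T[:3,:3].T@(p-T[:3,3])
    th=np.arctan2(np.hypot(p[0],p[1]),p[2]); k=371.65*th/np.hypot(p[0],p[1]); return np.array([322.63+k*p[0],240.46+k*p[1]])
t=np.array([ 0.54257184,0.3040024,-0.34329217,-0.0654391,-0.0365765])
E
python3 - <<'E'
from wp import *
ee=[0.54342054,0.26542188,0.22748368];rot=[-3.13063412,-0.00591137,2.80486259]
im=cv2.imread('pics/w1.png')[110:290,180:540]; s=2.2; im=cv2.resize(im,None,fx=s,fy=s,interpolation=cv2.INTER_CUBIC)
q=lambda p:tuple(int(x) for x in (wproj(ee,rot,w(t,np.array(p)/1000))-[180,110])*s)
def poly(P,c): cv2.polylines(im,[np.array([q(p) for p in P])],True,c,1)
poly([(-65,-135,12),(55,-135,12),(55,135,12),(-65,135,12)],(0,0,255))
poly([(-22,-132,112.5),(46,-132,112.5),(46,124,112.5),(-22,124,112.5)],(0,200,0))
yg=t[4]*1000
poly([(3,yg-9,143),(23,yg-9,143),(23,yg+9,143),(3,yg+9,143)],(0,255,255))
poly([(-15,yg-80,107),(41,yg-80,107),(41,yg+20,107),(-15,yg+20,107)],(255,0,255))
cv2.circle(im,q((-44,t[3]*1000,88)),3,(255,0,0),-1)
cv2.imwrite('pics/w1c.png',im)
E
```

```text
(no output)
```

View pics/w1c.png

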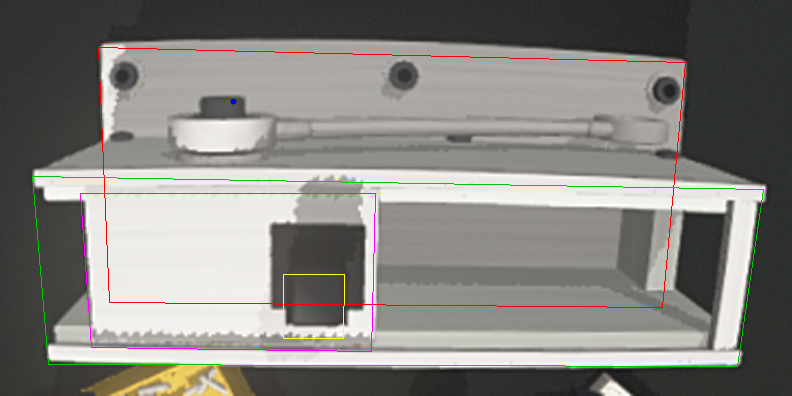

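The bracket fit agrees with the wrist view. The nut says the bolt is at y≈-70 mm and the guard at ≈4 mm. Next I'll descend on the grip and close.

>>> apply_moves(series=[[0,0,-3.5,0,0,0,-1],[0,0,-3.5,0,0,0,-1],[0,0,-2.5,0,0,0,-1],[0,0,-1,0,0,0,-1],[0,0,0,0,0,0,1],[0,0,0,0,0,0,1],[0,0,0,0,0,0,1],[0,0,0,0,0,0,1],[0,0,0,0,0,0,1],[0,0,0,0,0,0,1]], newtons=20)

```text
time_s: 4.15
ee_pos: [0.5462, 0.2585, 0.1335]
eef_rot: [-3.14, 0.011, 2.789]
contact_force: [-0.3, 0.8, -1.2]
grip_width: 0.345
```

>>> apply_moves(series=[[-0.3,0.6,0,0,0,0.2,-0.3],[0,0.1,-0.8,0,0,0,-0.3],[0,0,-0.7,0,0,0,-0.3],[0,0,0,0,0,0,-0.3]], newtons=20)

```text
time_s: 4.65
ee_pos: [0.5426, 0.2662, 0.1169]
eef_rot: [-3.14, 0.01, 2.808]
contact_force: [0.4, 0.5, -0.5]
grip_width: 0.654
```

>>> apply_moves(series=[[0,0,0,0,0,0,1],[0,0,0,0,0,0,1],[0,0,0,0,0,0,1],[0,0,0,0,0,0,1],[0,0,0,0,0,0,1],[0,0,0,0,0,0,1],[0,0,0,0,0,0,1]], newtons=20)

```text
time_s: 5.52
ee_pos: [0.5429, 0.266, 0.1172]
eef_rot: [-3.14, 0.011, 2.807]
contact_force: [-0.9, 0.2, -1.3]
grip_width: 0.202
```

The opening of 17.8 mm matches the grip, so I'll slide the guard.

>>> apply_moves(series=[[0.35,1.0,0,0,0,0,1],[0.35,1.0,0,0,0,0,1],[0.35,1.0,0,0,0,0,1],[0.35,1.0,0,0,0,0,1],[0.35,1.0,0,0,0,0,1],[0.35,1.0,0,0,0,0,1],[0.35,1.0,0,0,0,0,1],[0.35,1.0,0,0,0,0,1],[0.35,1.0,0,0,0,0,1],[0,0,0,0,0,0,1]])

```text
time_s: 6.78
ee_pos: [0.5777, 0.3626, 0.1172]
eef_rot: [-3.141, 0.013, 2.807]
contact_force: [3.2, 0.9, -1.0]
grip_width: 0.205
```

>>> apply_moves(series=[[0.15,0.4,0,0,0,0,1],[0.15,0.4,0,0,0,0,1],[0.1,0.3,0,0,0,0,1],[0.1,0.3,0,0,0,0,1]])

```text
time_s: 7.28
ee_pos: [0.5793, 0.367, 0.1169]
eef_rot: [-3.115, 0.006, 2.803]
contact_force: [-6.3, -17.3, 4.0]
grip_width: 0.202
```

Stop reached: 18 N reaction, and the position gives a bolt y of -70.3 mm, which agrees with the wrist view. I'll release, lift and traverse over the head.

>>> apply_moves(series=[[0,0,0,0,0,0,-0.2],[0,0,0,0,0,0,-0.2],[0,0,0,0,0,0,-0.2],[0,0,3,0,0,0,-0.2],[0,0,3,0,0,0,-0.2],[-1.3,-3.3,0,0,0,0,-0.2],[-1.3,-3.3,0,-0.8,0.3,0,-0.2],[-1.3,-3.3,0,-0.8,0.3,0,-0.2],[-1.3,-3.3,0,0,0,0,-0.2],[0,0,0,0,0,0,-0.2]])

```text
time_s: 8.52
ee_pos: [0.524, 0.2343, 0.1786]
eef_rot: [-2.964, 0.0, 2.808]
contact_force: [0.9, 0.1, -0.5]
grip_width: 0.598
```

```bash
cat >> wp.py <<'E'
def tool(tb=-.0703,tilt=.15,xb=.010,zb=.088):
    o=arm.get_obs(); M=R.from_euler('xyz',o['eef_rot']); g=o['ee_pos']-.019*M.as_matrix()[:,2]
    X=np.array([np.cos(t[2]),np.sin(t[2]),0]);Y=np.array([-X[1],X[0],0])
    D=R.from_rotvec(-tilt*X)*R.from_euler('xyz',[np.pi,0,t[2]+np.pi]); rv=(D*M.inv()).as_rotvec()
    G=w(t,np.array([xb,tb,zb])); tc=G+.019*D.as_matrix()[:,2]
    print('grasp-head bracket mm',[round(1000*float((g-G)@v),1) for v in(X,Y,[0,0,1])],'tcp step cm',((tc-o['ee_pos'])*100).round(2),'turn units',(rv/np.radians(5)).round(2),'w',o['grip_width'],'F',o['contact_force'].round(1),'t',o['time_s'],'tilt',np.arcsin(-M.as_matrix()[:,2]@Y).round(3))
E
python3 - <<'E'
from wp import *
tool()
o,d=snap('wrist','w2.png'); ee,rot=o['ee_pos'],o['eef_rot']
im=d['frame'][100:400,150:550,::-1]; s=2; im=cv2.resize(im,None,fx=s,fy=s,interpolation=cv2.INTER_CUBIC)
q=lambda p:tuple(int(x) for x in (wproj(ee,rot,w(t,np.array(p)/1000))-[150,100])*s)
def poly(P,c): cv2.polylines(im,[np.array([q(p) for p in P])],True,c,1)
poly([(-22,-132,112.5),(46,-132,112.5),(46,124,112.5),(-22,124,112.5)],(0,200,0))
for x in(-2,12): poly([(x,-70.3+13.86*np.cos(a),88+13.86*np.sin(a)) for a in np.pi/6-.15+np.arange(6)*np.pi/3],(0,0,255))
cv2.imwrite('pics/w2c.png',im)
E
```

```text
grasp-head bracket mm [-4.0, 1.8, 109.3] tcp step cm [  0.33  -0.25 -10.93] turn units [ 0.3  -0.11 -0.11] w 0.5977359637340448 F [ 0.9  0.1 -0.5] t 8.525 tilt 0.178
```

View pics/w2c.png

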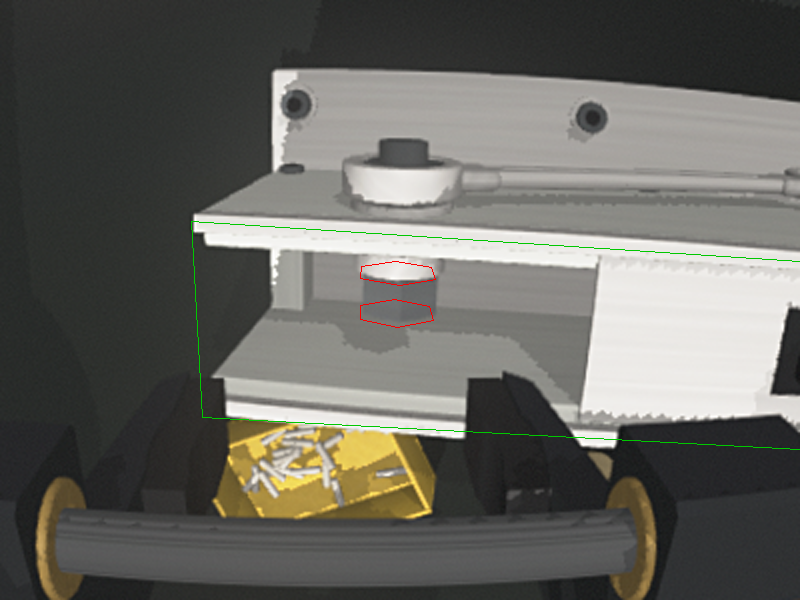

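The head overlay matches to about 1 mm, and the guard edge is clear of the fingers. I'll descend in stages.

>>> apply_moves(series=[[0.35,-0.2,0,0.3,-0.1,-0.1,-0.2],[0,0,-2,0,0,0,-0.2],[0,0,-2,0,0,0,-0.2],[0,0,0,0,0,0,-0.2]])

```text
time_s: 9.07
ee_pos: [0.5302, 0.236, 0.1376]
eef_rot: [-2.999, 0.002, 2.8]
contact_force: [-1.1, -0.7, 1.0]
grip_width: 0.601
```

```bash
python3 -c "
from wp import *
tool(-.0693)"
```

```text
grasp-head bracket mm [1.2, 3.8, 68.4] tcp step cm [-0.25 -0.33 -6.84] turn units [-0.07  0.05 -0.02] w 0.6005564551954651 F [-1.1 -0.7  1. ] t 9.075 tilt 0.143
```

>>> apply_moves(series=[[-0.25,-0.35,0,0,0,0,-0.2],[0,0,-1.5,0,0,0,-0.2],[0,0,-1.5,0,0,0,-0.2],[0,0,0,0,0,0,-0.2]])

```text
time_s: 9.57
ee_pos: [0.5283, 0.2329, 0.1069]
eef_rot: [-3.001, 0.003, 2.801]
contact_force: [-0.3, -0.3, -0.3]
grip_width: 0.599
```

```bash
python3 -c "
from wp import *
tool(-.0693)"
```

```text
grasp-head bracket mm [0.4, 0.2, 37.7] tcp step cm [-0.06 -0.02 -3.77] turn units [-0.09  0.07 -0.03] w 0.5985906779888859 F [-0.3 -0.3 -0.3] t 9.575 tilt 0.14
```

>>> apply_moves(series=[[-0.05,0,-1.2,0,0,0,-0.2],[0,0,-1.2,0,0,0,-0.2],[0,0,-1.1,0,0,0,-0.2],[0,0,0,0,0,0,-0.2]])

```text
time_s: 10.07
ee_pos: [0.5277, 0.2329, 0.0692]
eef_rot: [-3.001, 0.003, 2.801]
contact_force: [0.7, 0.1, 0.9]
grip_width: 0.599
```

```bash
python3 -c "
from wp import *
tool(-.0693)"
```

```text
grasp-head bracket mm [-0.1, 0.0, 0.0] tcp step cm [-0.   -0.02  0.  ] turn units [-0.09  0.07 -0.03] w 0.5991174821706527 F [0.7 0.1 0.9] t 10.075 tilt 0.14
```

On target, no contact. Now clamp at 40 N.

>>> apply_moves(series=[[0,0,0,0,0,0,1],[0,0,0,0,0,0,1],[0,0,0,0,0,0,1],[0,0,0,0,0,0,1],[0,0,0,0,0,0,1],[0,0,0,0,0,0,1],[0,0,0,0,0,0,1]], newtons=40)

```text
time_s: 10.95
ee_pos: [0.5277, 0.2319, 0.07]
eef_rot: [-2.999, 0.004, 2.801]
contact_force: [0.1, -2.3, -1.3]
grip_width: 0.262
```

```bash
python3 -c "
from wp import *
tool(-.0693)"
```

```text
grasp-head bracket mm [0.2, -0.9, 0.8] tcp step cm [-0.    0.08 -0.08] turn units [-0.07  0.07 -0.03] w 0.2624916093900119 F [ 0.1 -2.3 -1.3] t 10.95 tilt 0.142
```

>>> apply_moves(series=[[0.02,0.065,0,0.4,-0.14,0,1],[0.02,0.065,0,0.4,-0.14,0,1],[0.02,0.065,0,0.4,-0.14,0,1],[0.02,0.065,0,0.4,-0.14,0,1],[0,0,0,0,0,0,1],[0,0,0,0,0,0,1]])

```text
time_s: 11.7
ee_pos: [0.5287, 0.2346, 0.0699]
eef_rot: [3.124, 0.004, 2.799]
contact_force: [0.9, -0.7, -2.1]
grip_width: 0.259
```

```bash
python3 -c "
from wp import *
tool(-.0703,0)
snap('scene','s2.png')
im=cv2.imread('pics/s2.png')[150:400,180:480]
cv2.imwrite('pics/s2c.png',cv2.resize(im,None,fx=2.4,fy=2.4,interpolation=cv2.INTER_CUBIC))"
```

```text
grasp-head bracket mm [0.2, -0.0, 0.9] tcp step cm [-0.04 -0.02 -0.09] turn units [-0.17  0.1  -0.01] w 0.25864887521970265 F [ 0.9 -0.7 -2.1] t 11.7 tilt -0.017
```

View pics/s2c.png

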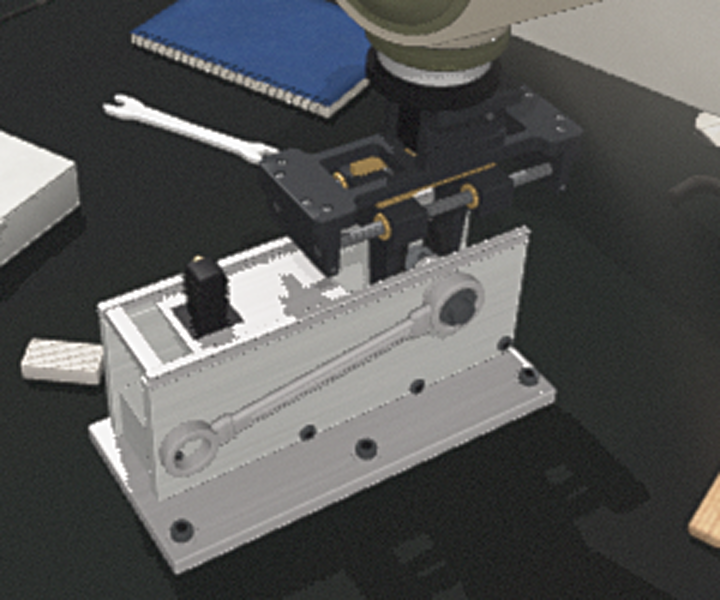

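The spanner's ring end has risen about 12 px (≈23-25 mm), so the turn is about 0.15 rad. The guard is at the far end. I'll hold briefly to confirm it is steady.

>>> apply_moves(series=[[0,0,0,0,0,0,1],[0,0,0,0,0,0,1],[0,0,0,0,0,0,1],[0,0,0,0,0,0,1]])

```text
time_s: 12.25
ee_pos: [0.5287, 0.2346, 0.0698]
eef_rot: [3.125, 0.004, 2.8]
contact_force: [0.2, -3.2, -1.7]
grip_width: 0.263
```

```bash
python3 -c "
from wp import *
tool(-.0703,0)
# guard check: grip top centre in the scene picture
print([proj('s',w(t,[.013,-.0703+g+.03,.143])).round(1).tolist() for g in(.10,.106,.112)],'seen',180+205/2.4,150+267/2.4)
for a in(0,.1,.15,.2): print(a,proj('s',w(t,[-.035,-.0703+.18*np.cos(.33-a),.088-.18*np.sin(.33-a)])).round(1), 'seen0',[264.7,348.3],'now',[258.3,336.3])"
```

```text
grasp-head bracket mm [0.2, 0.0, 0.8] tcp step cm [-0.03 -0.02 -0.08] turn units [-0.16  0.1  -0.02] w 0.26332655316984477 F [ 0.2 -3.2 -1.7] t 12.25 tilt -0.016
[[273.6, 257.3], [269.6, 258.7], [265.6, 260.2]] seen 265.4166666666667 261.25
0 [266.  349.9] seen0 [264.7, 348.3] now [258.3, 336.3]
0.1 [262.3 342.7] seen0 [264.7, 348.3] now [258.3, 336.3]
0.15 [260.9 338.8] seen0 [264.7, 348.3] now [258.3, 336.3]
0.2 [259.7 334.6] seen0 [264.7, 348.3] now [258.3, 336.3]
```

Guard at 0.112, bolt at about 0.16, steady. Handing in.

```bash
python3 -c "
from workcell import arm
print(arm.sign_off())"
```

```text
the job is handed in; nothing more can be done
None
```

I slid the guard to its end stop, clamped the hidden bolt head on two opposite flats with the grip set to 40 N, and turned it upright. I handed in at about 12 s while still holding it; no verdict was reported.

- **Guard:** it pushed back with about 18 N at the stop, and in the scene image its grip sits where a guard position of 0.112 m would put it.
- **Clamp:** the grasp point is about 1 mm from the point I aimed for, which is 5 mm behind the head's centre. The opening read about 23 mm on the 24 mm head, slightly less than expected. I could not measure the clamping force itself.
- **Bolt turn:** the spanner's ring end rose about 12 pixels, which puts the turn at about 0.16 rad. The tool ended 0.016 rad past upright, which agrees. Four resting rows before handing in showed the pose steady.
- **Spanner and loose things:** I saw no sign of touching either. I did not measure the bin, weight and insert again at the end.

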